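Find where the blower wheel rubs and lock it there

ROBOT

A 7-joint arm with a two-finger parallel gripper is mounted at the origin on a cart in front of the work surface, level with it; the furniture and walls round the work are solid. World frame = base frame: x ahead of the robot, y to its left, z up, the work surface at z = 0. Lengths are in m, angles in rad, forces in N, time in s.
With the tool pointing down it reaches from about 0.35 to 0.9 m from the base axis. Payload 19.9 kg.
Tool frame: the origin (TCP) lies between the finger pads; the fingertips stand 25 mm ahead of it and the grasp point (between the pads) lies 6 mm ahead of it (finger_overhang is the distance from the TCP to the fingertips, in m); z points along the fingers, y is the line along which they close (so a half turn about z gives the same grasp; the last joint's range is limited). The gripper opens to 94 mm and grips with 3 to 60 N. Pads are 16 mm wide; open, the fingers measure 119 mm over their backs; the gripper's body (75 mm by 177 mm) begins 78 mm behind the grasp point.
Start: joints at [1.075, 0.417, -0.01, 1.614, 0.005, 1.111, -0.053], TCP at [0.274, -0.562, 0.23] pointing down, gripper open.
Joint ranges: [-2.81, 2.81], [-0.39, 2.02], [-1.27, 1.25], [0.06, 2.57], [-1.19, 4.33], [0.19, 2], [-2.82, 2.82]. Speed limits (rad/s): [1.89, 1.89, 2.39, 2.39, 3.01, 3.01, 3.01].

INTERFACE

Orientations are given as [roll, pitch, yaw] about the fixed x, y, z axes, in that order (R = Rz(yaw) Ry(pitch) Rx(roll)).
In Python, from plant import * gives the robot as it stands.
- The arm moves only by the tool step_arm, never from a script. Its arguments are lists of equal length, an entry for each row: "turn": the turn, a rotation vector about the tool's x, y, z normalised to -1 to 1, where 1 is 8 degrees, a list of three; "slide": the shift along the tool's x, y, z normalised to -1 to 1, where 1 is 0.025 m, a list of three; "fingers": the gripper command: -1 is fully open, 1 is shut, values between are in proportion. A call has exactly 8 rows; each row shifts and turns the commanded pose from where the row before left it, along the tool's axes as they then stand; what a row does not reach is not made up. A row lasts 1/8 s, in which the tool goes at most 62.5 mm and 10.7 degrees, less where a joint would pass 70% of its speed; a pose out of reach is approached as far as the arm can. A call with a number of a shift or a turn outside -1 to 1 is refused whole. A call with a gripper value outside its range is refused whole. The fingers move at their own pace and stop on an object; "force" is the grip in N (left out, the last holds). Time passes only in rows, so rows that do not move let the fingers close, or fill a call up. It gives the time, the measured TCP pose, the force, the opening and the grip force at its end, in the units of the state.
- get_state(): the state, without advancing time (a new reading comes with each control period).
- read_camera(name): name is "scene" or "top"; returns the picture (480x640x3 uint8, red, green, blue); there is no depth.
- camera_params(name): a dict with "mtx" (3x3 intrinsics, pixels), "k1" (the pictures are not rectified: a ray, as slopes to the right and down, at radius r is drawn at 1 + k1 r^2 times it, then the intrinsics apply), "cam_to_world" (4x4, takes a point from camera to world coordinates). Camera axes: x right, y up, looking along -z (the intrinsics and any distortion apply to the point x, -y, -z); pixel columns grow to the right and rows downward; lengths in m; the calibration is good to about 2 mm. A picture is of the moment at which its call begins. camera_params takes no time and is no camera call.
- finish_job(): hands the job in; it is judged then, once.
The state is a dict: "time_s": time; "joint_positions": joint angles; "dq": joint speeds; "tau": joint torques, N m; "position": TCP position; "eef_rot": TCP orientation; "wrist_force": force on the tool from outside, world axes, zero at the start; "ft_torque": the same for the moment, N m; "width": finger opening in m; "grasp_force": force on a finger pad.
Only numpy, scipy, OpenCV 4.12 (cv2) and the standard library are available. Lean on these libraries where they do the work, as an engineer would, in place of code of your own. Each camera call takes 0.05 s, during which the arm holds its last target. There are 200 camera calls.

TASK

The blower wheel on the base plate rubs its shroud at one place in its turn. Turn it slowly by its yellow spinner knob, feel where the drag rises, leave the wheel standing where it rubs hardest and let go of it; then turn the orange wing knob clockwise all the way to its stop so that the wheel is locked at that spot. Do not disturb the other things on the bench.

Things in the scene. Friction and masses are not known exactly. Their poses are not given: they have to be found in the camera images.
- blower: Blower set-up fixed to the bench: aluminium base plate 190 x 300 x 12 mm (local x by y). Origin: centre of its underside. The blower wheel's upright axis stands at local (0, +60 mm), the orange wing knob's at local (0, -75 mm). The wing knob stands on a grey lock housing whose top is 42 mm above the bench.
- shroud: Black fixed shroud ring round the wheel, outer diameter 176 mm, top lip 48 mm above the bench, opening 120 mm across. Origin on the wheel's axis, 12 mm above the bench; axes as blower. Under the lip, at an unknown angle that differs every time and cannot be seen, is a springy rubbing spot.
- wheel (a joint): Angle of the wheel in rad, counter-clockwise from above positive; 0 when the red blade points along the base plate's local +x. It turns more than two turns each way and stays where it is left. Ordinary drag is about 0.04 N m (1 N at the spinner knob). It starts outside the rubbing zone; turned counter-clockwise, it meets the zone's middle after 0.5 to 4.1 rad.
- spinner_grip (a point): Yellow spinner knob of the wheel, upright, 20 mm diameter (24 mm at the head), turning freely on its own pin, so it may be gripped and carried round without turning the hand. It stands opposite the red blade, 42 mm from the wheel's axis. This point is on its axis, 67 mm above the bench; its top is 83 mm, its foot 41 mm above the bench.
- fan_axis (a point): Top of the wheel's hub on the wheel's axis, 44 mm above the bench.
- lock (a joint): Angle of the orange wing knob in rad: 0 unlocked, growing as it turns clockwise from above, stop at 1.45 (locked). It starts between 0 and 0.3, stays where left, takes about 0.2 N m to turn. It swings a hidden tongue behind the lock's frame edge and presses a brake pad up on the wheel, without turning the wheel; then the wheel is not to be turned.
- wing_grip (a point): Wing of the orange wing knob: an upright bar 64 mm long (local x), 12 mm thick (local y), 24 mm tall. This point is its centre on the turning axis, 70 mm above the bench; its top is 82 mm, its lower edge 58 mm above the bench.
- multimeter: Bystander: yellow and black multimeter, 157 x 99 x 38 mm, lying on the bench. Origin under its centre.
- screwdriver_a: Bystander: red screwdriver, 77 x 188 x 29 mm, lying. Origin under the centre.
- red_blade_tip (a point): Grey wheel, 154 mm diameter, white blades, domed hub, one red blade. This point is at the red blade's outer end, 75 mm from the axis, 36 mm up. It rubs only when the red blade passes the hidden spot: one zone a turn, about 0.5 rad wide, in which the drag swells to about 0.4 N m (8 to 10 N at the spinner knob) and falls again; it rubs hardest in the middle.
- hex_key_set: Bystander: black folding hex key set, 30 x 95 x 15 mm, lying loose on the base plate behind the wing knob. Origin under its centre.
- terminal_block: Bystander: green terminal block, 53 x 66 x 21 mm, lying loose. Origin under its centre.

How it is judged:
On the way, in this order (a step that is already met when the one before it is completed fails the run):
1. the wheel stands still in the rubbing place, let go, not yet locked (contact force between wheel and shroud above 3 N and contact force between wheel and the fingers below 0.1 N and velocity of joint wheel between -0.05 and 0.05 rad/s and value of joint lock below 0.6 rad), for 0.3 s.
2. the wing knob is turned to its stop (value of joint lock above 1.3 rad), for 0.2 s.
At the end, for the whole second after the job is handed in: The wheel stands still in the rubbing place, pressed against the shroud's spot with more than 3 N (about 7 N at the middle of the zone; met within about 0.18 rad of the middle), and the wing knob is locked, at 1.3 rad or more of its 1.45 (contact force between wheel and shroud above 3 N and value of joint lock above 1.3 rad and velocity of joint wheel between -0.05 and 0.05 rad/s); the robot touches nothing.
It fails at once if a bystander (hex key set, multimeter, terminal block, screwdriver) is moved by more than 20 mm (distance of any of hex_key_set, multimeter, terminal_block, screwdriver_a from where it was at the start of the episode above 0.02 m).
It also fails if it takes over 72 s, if anything falls off the work surface, if the arm or the gripper's body presses on something with over 40 N, if the wrist force passes 120 N, or if a joint passes its speed limit or range.

## Working session

There is one attempt and no reset: what is moved stays moved. The work goes in short steps, Python scripts to look and compute and a tool call to move; the robot and the scene stay as the last step left them, time stands still between calls to the robot, and variables do not carry over. Pictures are saved under pics/ and viewed, at most 10 in all, crops included, and the job is handed in when it is done.

Besides the shell and the picture viewer there is one more tool, called by a JSON object that holds its "method" and its "body". step_arm: Moves the arm, as the interface text tells. Its arguments: {"type":"object","properties":{"turn":{"type":"array"},"slide":{"type":"array"},"fingers":{"type":"array"},"force":{"type":"number"}},"required":["turn","slide","fingers"]}

```bash
ls; mkdir -p pics
python3 - <<'E'
from plant import *
import cv2
for n in("top","scene"):
    cv2.imwrite(f"pics/{n}0.png",read_camera(n)[:,:,::-1]); p=camera_params(n);print(n,p)
s=get_state();print(s)
E
```

```text
pics
top {'mtx': array([[437.49924096,   0.        , 322.77381385],
       [  0.        , 437.49924096, 240.23020752],
       [  0.        ,   0.        ,   1.        ]]), 'k1': -0.03135491349296102, 'cam_to_world': array([[-3.03452751e-02,  9.98812843e-01, -3.81060169e-02,
         4.97577789e-01],
       [-9.99539420e-01, -3.03104379e-02,  1.49173391e-03,
         4.47559921e-02],
       [ 3.34952924e-04,  3.81337331e-02,  9.99272589e-01,
         1.04311680e+00],
       [ 0.00000000e+00,  0.00000000e+00,  0.00000000e+00,
         1.00000000e+00]])}
scene {'mtx': array([[561.48955527,   0.        , 315.7723575 ],
       [  0.        , 561.48955527, 244.72644393],
       [  0.        ,   0.        ,   1.        ]]), 'k1': -0.17207581254665907, 'cam_to_world': array([[-0.48530884,  0.5263489 , -0.69816342, -0.53661092],
       [-0.87415385, -0.30868924,  0.37492132,  0.62546581],
       [-0.01817611,  0.79225487,  0.60991954,  1.0063681 ],
       [ 0.        ,  0.        ,  0.        ,  1.        ]])}
{'time_s': 0.1, 'joint_positions': array([ 1.07549305,  0.4178919 , -0.01029963,  1.61405337,  0.00470722,
        1.11071333, -0.05300172]), 'dq': array([-0.00055747, -0.00137743,  0.00019797, -0.00349505, -0.0005753 ,
       -0.00142382, -0.00055537]), 'tau': array([ 1.57189563e-03, -8.52577686e+01,  6.39649630e-01, -4.26695216e+01,
       -4.89575369e-02,  1.64127880e-02,  6.00704468e-06]), 'position': array([ 0.2738557 , -0.56148928,  0.2299273 ]), 'eef_rot': array([-3.14055408e+00,  9.08209498e-05,  4.53809472e-01]), 'wrist_force': array([-0.38938492,  0.47157876,  0.22654782]), 'ft_torque': array([ 0.0466801 , -0.00263808,  0.00950431]), 'grasp_force': 0.0, 'width': 0.09443410615660242}
```

View pics/top0.png

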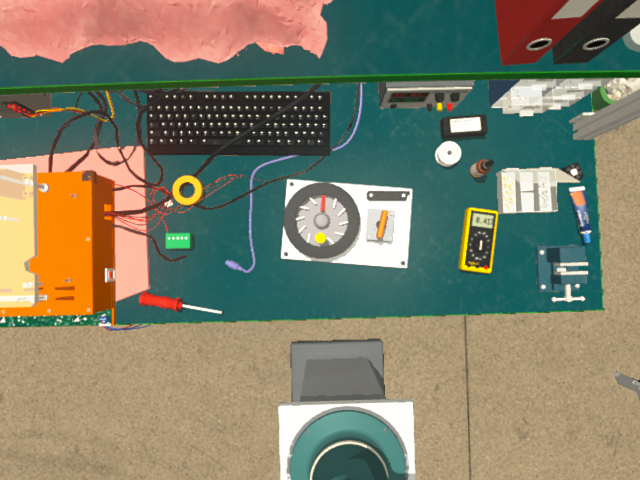

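View pics/scene0.png

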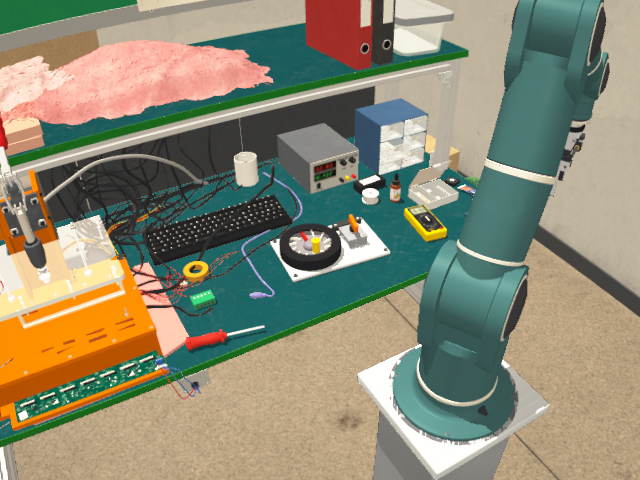

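The top view shows the wheel at about (322,220), the yellow knob at (320,238), the wing knob at (381,225) and the hex keys at (388,196). I'll enlarge that area to read it more precisely.

```bash
cat > h.py <<'E'
from plant import *
import cv2, numpy as np
def ray(n,uv):
    p=camera_params(n);K=p["mtx"];d=(np.array(uv,float)-K[:2,2])/[K[0,0],K[1,1]]
    s=d.copy()
    for _ in range(20): s=d/(1+p["k1"]*(s@s))
    T=p["cam_to_world"];return T[:3,3],T[:3,:3]@[s[0],-s[1],-1]
def at(n,uv,z):
    o,r=ray(n,uv);return o+r*(z-o[2])/r[2]
def proj(n,P):
    p=camera_params(n);T=p["cam_to_world"];c=T[:3,:3].T@(np.array(P)-T[:3,3])
    s=np.array([c[0],-c[1]])/-c[2];s=s*(1+p["k1"]*(s@s));return p["mtx"][:2,:2]@s+p["mtx"][:2,2]
E
python3 - <<'E'
import cv2
i=cv2.imread("pics/top0.png")[170:280,270:420]
cv2.imwrite("pics/c1.png",cv2.resize(i,None,fx=5.3,fy=5.3,interpolation=cv2.INTER_CUBIC))
E
```

```text
(no output)
```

View pics/c1.png

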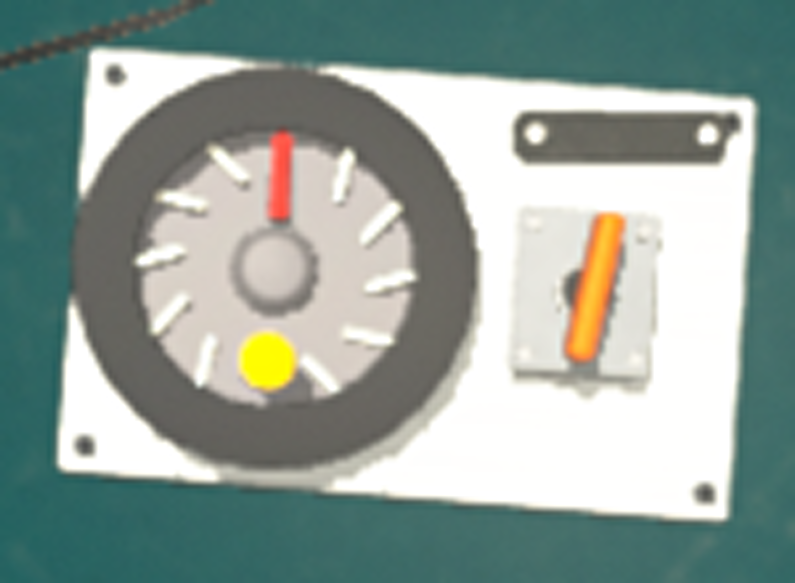

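The crop shows the plate corners at (90,48), (755,100), (727,520) and (58,470), with the shroud centre near (275,268). The spinner head is at (268,360), and the wing bar runs from (610,216) to (580,360).

Run:
```python
from h import *
f=lambda x,y,z: at("top",((x+.5)/5.3-.5+270,(y+.5)/5.3-.5+170),z)
C=[f(*c,.012) for c in((90,48),(755,100),(727,520),(58,470))]
c=sum(C)/4; dx=(C[0]+C[1]-C[2]-C[3])/2; dy=(C[0]+C[3]-C[1]-C[2])/2
print("len",np.linalg.norm(dx),np.linalg.norm(dy)); yaw1=np.arctan2(dx[1],dx[0]);yaw2=np.arctan2(-dy[0],dy[1]);print(c,yaw1,yaw2)
yw=(yaw1+2*yaw2)/3
R=np.array([[np.cos(yw),-np.sin(yw)],[np.sin(yw),np.cos(yw)]])
ax=c[:2]+R@[0,.06]; wg=c[:2]+R@[0,-.075]
print("yaw",yw,"axis",ax,"wing",wg)
sh=f(275,268,.048);hub=f(274,267,.044);sp=f(268,360,.083);w1=f(610,216,.082);w2=f(580,360,.082)
print("shroud",sh,"hub",hub,"spin",sp,"wing",w1,w2,(w1+w2)/2,np.linalg.norm(w1-w2))
print("r",np.linalg.norm(sp[:2]-ax),"spinang",np.arctan2(*(sp[:2]-ax)[::-1]),"wingang",np.arctan2(*(w1-w2)[1::-1]))
for P in (ax.tolist()+[.044],sp,wg.tolist()+[.082]): print(proj("scene",P))
```

```text
len 0.18877167429357247 0.29846174530855096
[ 0.57565135 -0.01408298  0.012     ] -0.10350433152157437 -0.10669371832223119
yaw -0.10563058938867892 axis [0.58197741 0.0455826 ] wing [ 0.56774378 -0.08866495]
shroud [0.58139327 0.04482707 0.048     ] hub [0.5821762  0.04524606 0.044     ] spin [0.5403223  0.04888007 0.083     ] wing [ 0.59602144 -0.09520229  0.082     ] [ 0.53644158 -0.08057417  0.082     ] [ 0.56623151 -0.08788823  0.082     ] 0.061349345503197955
r 0.04178541369951229 spinang 3.0625960374473196 wingang -0.24075885534552974
[309.23386254 242.83850505]
[315.09863252 239.85480301]
[352.56027188 220.44164587]
```

{"method": "step_arm", "body": {"turn": [[0,0,-1],[0,0,-1],[0,0,-1],[0,0,-1],[0,0,-1],[0,0,-1],[0,0,-1],[0,0,-1]], "slide": [[0,0,0],[0,0,0],[0,0,0],[0,0,0],[0,0,0],[0,0,0],[0,0,0],[0,0,0]], "fingers": [-0.1,-0.1,-0.1,-0.1,-0.1,-0.1,-0.1,-0.1], "force": 30}}

```text
time_s: 1.1
position: [0.2739, -0.5615, 0.2301]
eef_rot: [-3.141, -0.001, 1.575]
wrist_force: [0.3, 0.1, 0.3]
width: 0.0516
grasp_force: 0.0
```

{"method": "step_arm", "body": {"turn": [[0,0,0],[0,0,0],[0,0,0],[0,0,0],[0,0,0],[0,0,0],[0,0,0],[0,0,0]], "slide": [[1,0.43,0],[1,0.43,0],[1,0.43,0],[1,0.43,0],[1,0.43,0],[1,0.43,0],[1,0.43,0],[1,0.43,0]], "fingers": [-0.1,-0.1,-0.1,-0.1,-0.1,-0.1,-0.1,-0.1]}}

```text
time_s: 2.1
position: [0.3601, -0.3608, 0.2302]
eef_rot: [-3.141, -0.0, 1.571]
wrist_force: [-0.1, -0.6, 0.3]
width: 0.0518
grasp_force: 0.0
```

{"method": "step_arm", "body": {"turn": [[0,0,0],[0,0,0],[0,0,0],[0,0,0],[0,0,0],[0,0,0],[0,0,0],[0,0,0]], "slide": [[1,0.43,0],[1,0.43,0],[1,0.43,0],[1,0.43,0],[1,0.43,0],[1,0.43,0],[1,0.43,0],[1,0.43,0]], "fingers": [-0.1,-0.1,-0.1,-0.1,-0.1,-0.1,-0.1,-0.1]}}

```text
time_s: 3.1
position: [0.4461, -0.1609, 0.2303]
eef_rot: [-3.141, -0.0, 1.571]
wrist_force: [-0.5, 0.6, 0.4]
width: 0.0522
grasp_force: 0.0
```

{"method": "step_arm", "body": {"turn": [[0,0,0],[0,0,0],[0,0,0],[0,0,0],[0,0,0],[0,0,0],[0,0,0],[0,0,0]], "slide": [[0.93,0.42,0.4],[0.93,0.42,0.4],[0.93,0.42,0.4],[0.93,0.42,0.4],[0.93,0.42,0.4],[0.93,0.42,0.4],[0.93,0.42,0.4],[0.93,0.42,0.4]], "fingers": [-0.1,-0.1,-0.1,-0.1,-0.1,-0.1,-0.1,-0.1]}}

```text
time_s: 4.1
position: [0.5301, 0.025, 0.1499]
eef_rot: [-3.141, -0.0, 1.571]
wrist_force: [0.4, -0.8, -0.2]
width: 0.0518
grasp_force: 0.0
```

{"method": "step_arm", "body": {"turn": [[0,0,0],[0,0,0],[0,0,0],[0,0,0],[0,0,0],[0,0,0],[0,0,0],[0,0,0]], "slide": [[0.93,0.42,0],[0,0,0.47],[0,0,0.47],[0,0,0.47],[0,0,0.47],[0,0,0.47],[0,0,0.47],[0,0,0]], "fingers": [-0.1,-0.1,-0.1,-0.1,-0.1,-0.1,-0.1,-0.1]}}

```text
time_s: 5.1
position: [0.54, 0.0475, 0.079]
eef_rot: [-3.14, -0.0, 1.571]
wrist_force: [-1.2, -0.2, 0.3]
width: 0.0515
grasp_force: 0.0
```

Run:
```python
from h import *
i=read_camera("scene")[170:290,240:400]
cv2.imwrite("pics/c2.png",cv2.resize(i[:,:,::-1],None,fx=5,fy=5,interpolation=cv2.INTER_CUBIC))
print(get_state()["position"])
```

```text
[0.54032086 0.04762584 0.07965089]
```

View pics/c2.png

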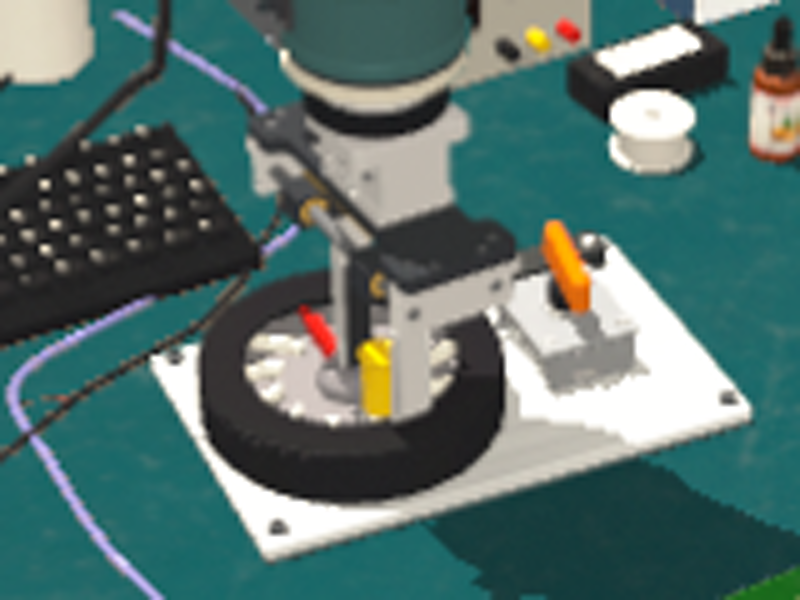

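{"method": "step_arm", "body": {"turn": [[0,0,0],[0,0,0],[0,0,0],[0,0,0],[0,0,0],[0,0,0],[0,0,0],[0,0,0]], "slide": [[0,0,0],[0,0,0],[0,0,0],[0,0,0],[0,0,0],[0,0,0],[0,0,0],[0,0,0]], "fingers": [1,1,1,1,1,1,1,1], "force": 30}}

```text
time_s: 6.15
position: [0.5406, 0.0475, 0.0801]
eef_rot: [3.141, -0.0, 1.571]
wrist_force: [0.5, -0.4, 4.2]
width: 0.0215
grasp_force: 30.0
```

Run:
```python
from h import *
s=get_state();print(s["position"],s["wrist_force"],s["width"])
t=3.08
for k in range(15):
    r=[]
    for j in (0,1):
        a,b=t+.3*k+.15*j,t+.3*k+.15*(j+1)
        d=.042*np.array([np.sin(b)-np.sin(a),np.cos(b)-np.cos(a)])/4/.025
        r.append(d.round(3).tolist())
    print(k,round(t+.3*k,2),r)
```

```text
[0.54061833 0.04754469 0.08006671] [ 0.50050257 -0.42548088  4.17644155] 0.02147026474890801
0 3.08 [[-0.063, 0.001], [-0.062, 0.01]]
1 3.38 [[-0.06, 0.019], [-0.056, 0.028]]
2 3.68 [[-0.051, 0.036], [-0.045, 0.044]]
3 3.98 [[-0.038, 0.05], [-0.031, 0.055]]
4 4.28 [[-0.022, 0.059], [-0.013, 0.062]]
5 4.58 [[-0.004, 0.063], [0.006, 0.063]]
6 4.88 [[0.015, 0.061], [0.024, 0.058]]
7 5.18 [[0.033, 0.054], [0.04, 0.048]]
8 5.48 [[0.047, 0.042], [0.053, 0.034]]
9 5.78 [[0.057, 0.026], [0.061, 0.017]]
10 6.08 [[0.062, 0.008], [0.063, -0.001]]
11 6.38 [[0.062, -0.011], [0.06, -0.02]]
12 6.68 [[0.056, -0.029], [0.051, -0.037]]
13 6.98 [[0.045, -0.044], [0.038, -0.05]]
14 7.28 [[0.03, -0.055], [0.022, -0.059]]
```

{"method": "step_arm", "body": {"turn": [[0,0,0],[0,0,0],[0,0,0],[0,0,0],[0,0,0],[0,0,0],[0,0,0],[0,0,0]], "slide": [[-0.063,0.001,0],[-0.063,0.001,0],[-0.063,0.001,0],[-0.063,0.001,0],[-0.062,0.01,0],[-0.062,0.01,0],[-0.062,0.01,0],[-0.062,0.01,0]], "fingers": [1,1,1,1,1,1,1,1]}}

```text
time_s: 7.15
position: [0.5414, 0.0351, 0.08]
eef_rot: [-3.141, -0.0, 1.571]
wrist_force: [-1.3, 0.7, 8.1]
width: 0.0212
grasp_force: 30.0
```

{"method": "step_arm", "body": {"turn": [[0,0,0],[0,0,0],[0,0,0],[0,0,0],[0,0,0],[0,0,0],[0,0,0],[0,0,0]], "slide": [[-0.06,0.019,0],[-0.06,0.019,0],[-0.06,0.019,0],[-0.06,0.019,0],[-0.056,0.028,0],[-0.056,0.028,0],[-0.056,0.028,0],[-0.056,0.028,0]], "fingers": [1,1,1,1,1,1,1,1]}}

```text
time_s: 8.15
position: [0.5459, 0.0232, 0.08]
eef_rot: [-3.141, 0.0, 1.571]
wrist_force: [-3.4, -0.1, 9.2]
width: 0.0214
grasp_force: 30.0
```

{"method": "step_arm", "body": {"turn": [[0,0,0],[0,0,0],[0,0,0],[0,0,0],[0,0,0],[0,0,0],[0,0,0],[0,0,0]], "slide": [[-0.051,0.036,0],[-0.051,0.036,0],[-0.051,0.036,0],[-0.051,0.036,0],[-0.045,0.044,0],[-0.045,0.044,0],[-0.045,0.044,0],[-0.045,0.044,0]], "fingers": [1,1,1,1,1,1,1,1]}}

```text
time_s: 9.15
position: [0.5538, 0.0132, 0.08]
eef_rot: [-3.14, 0.001, 1.57]
wrist_force: [-3.0, -2.6, 9.2]
width: 0.0213
grasp_force: 30.0
```

{"method": "step_arm", "body": {"turn": [[0,0,0],[0,0,0],[0,0,0],[0,0,0],[0,0,0],[0,0,0],[0,0,0],[0,0,0]], "slide": [[-0.038,0.05,0],[-0.038,0.05,0],[-0.038,0.05,0],[-0.038,0.05,0],[-0.031,0.055,0],[-0.031,0.055,0],[-0.031,0.055,0],[-0.031,0.055,0]], "fingers": [1,1,1,1,1,1,1,1]}}

```text
time_s: 10.15
position: [0.5645, 0.006, 0.08]
eef_rot: [-3.141, 0.001, 1.57]
wrist_force: [-3.6, -4.0, 9.1]
width: 0.0211
grasp_force: 30.0
```

{"method": "step_arm", "body": {"turn": [[0,0,0],[0,0,0],[0,0,0],[0,0,0],[0,0,0],[0,0,0],[0,0,0],[0,0,0]], "slide": [[-0.022,0.059,0],[-0.022,0.059,0],[-0.022,0.059,0],[-0.022,0.059,0],[-0.013,0.062,0],[-0.013,0.062,0],[-0.013,0.062,0],[-0.013,0.062,0]], "fingers": [1,1,1,1,1,1,1,1]}}

```text
time_s: 11.15
position: [0.5768, 0.0023, 0.08]
eef_rot: [-3.141, 0.001, 1.57]
wrist_force: [-1.9, -4.2, 8.1]
width: 0.0211
grasp_force: 30.0
```

{"method": "step_arm", "body": {"turn": [[0,0,0],[0,0,0],[0,0,0],[0,0,0],[0,0,0],[0,0,0],[0,0,0],[0,0,0]], "slide": [[-0.004,0.063,0],[-0.004,0.063,0],[-0.004,0.063,0],[-0.004,0.063,0],[0.006,0.063,0],[0.006,0.063,0],[0.006,0.063,0],[0.006,0.063,0]], "fingers": [1,1,1,1,1,1,1,1]}}

```text
time_s: 12.15
position: [0.5896, 0.0025, 0.0801]
eef_rot: [-3.142, 0.001, 1.57]
wrist_force: [1.0, -4.7, 6.3]
width: 0.0209
grasp_force: 30.0
```

{"method": "step_arm", "body": {"turn": [[0,0,0],[0,0,0],[0,0,0],[0,0,0],[0,0,0],[0,0,0],[0,0,0],[0,0,0]], "slide": [[0.015,0.061,0],[0.015,0.061,0],[0.015,0.061,0],[0.015,0.061,0],[0.024,0.058,0],[0.024,0.058,0],[0.024,0.058,0],[0.024,0.058,0]], "fingers": [1,1,1,1,1,1,1,1]}}

```text
time_s: 13.15
position: [0.6006, 0.006, 0.0799]
eef_rot: [-3.14, 0.002, 1.57]
wrist_force: [-6.4, -7.3, 12.9]
width: 0.0209
grasp_force: 30.0
```

{"method": "step_arm", "body": {"turn": [[0,0,0],[0,0,0],[0,0,0],[0,0,0],[0,0,0],[0,0,0],[0,0,0],[0,0,0]], "slide": [[0.033,0.054,0],[0.033,0.054,0],[0.033,0.054,0],[0.033,0.054,0],[0.04,0.048,0],[0.04,0.048,0],[0.04,0.048,0],[0.04,0.048,0]], "fingers": [1,1,1,1,1,1,1,1]}}

```text
time_s: 14.15
position: [0.6119, 0.0139, 0.0801]
eef_rot: [3.141, 0.001, 1.57]
wrist_force: [2.4, -3.2, 5.0]
width: 0.0212
grasp_force: 30.0
```

{"method": "step_arm", "body": {"turn": [[0,0,0],[0,0,0],[0,0,0],[0,0,0],[0,0,0],[0,0,0],[0,0,0],[0,0,0]], "slide": [[0.047,0.042,0],[0.047,0.042,0],[0.047,0.042,0],[0.047,0.042,0],[0.053,0.034,0],[0.053,0.034,0],[0.053,0.034,0],[0.053,0.034,0]], "fingers": [1,1,1,1,1,1,1,1]}}

```text
time_s: 15.15
position: [0.6196, 0.0245, 0.0801]
eef_rot: [3.141, 0.0, 1.571]
wrist_force: [4.2, -3.3, 5.2]
width: 0.0211
grasp_force: 30.0
```

Run:
```python
from h import *
print(get_state()["position"])
L=[5.78,5.46,5.38,5.30,5.22,5.14,5.06,4.98,4.90]
for a,b in zip(L,L[1:]):
    d=.042*np.array([np.sin(b)-np.sin(a),np.cos(b)-np.cos(a)])/8/.025
    print(a,b,d.round(4))
```

```text
[0.61961557 0.02453083 0.08007001]
5.78 5.46 [-0.0527 -0.0412]
5.46 5.38 [-0.0109 -0.0128]
5.38 5.3 [-0.0099 -0.0136]
5.3 5.22 [-0.0087 -0.0143]
5.22 5.14 [-0.0076 -0.015 ]
5.14 5.06 [-0.0063 -0.0155]
5.06 4.98 [-0.0051 -0.016 ]
4.98 4.9 [-0.0038 -0.0164]
```

{"method": "step_arm", "body": {"turn": [[0,0,0],[0,0,0],[0,0,0],[0,0,0],[0,0,0],[0,0,0],[0,0,0],[0,0,0]], "slide": [[-0.053,-0.041,0],[-0.053,-0.041,0],[-0.053,-0.041,0],[-0.053,-0.041,0],[-0.053,-0.041,0],[-0.053,-0.041,0],[-0.053,-0.041,0],[-0.053,-0.041,0]], "fingers": [1,1,1,1,1,1,1,1]}}

```text
time_s: 16.15
position: [0.6116, 0.0138, 0.0801]
eef_rot: [3.14, 0.0, 1.57]
wrist_force: [5.8, -3.1, 3.3]
width: 0.0211
grasp_force: 30.0
```

{"method": "step_arm", "body": {"turn": [[0,0,0],[0,0,0],[0,0,0],[0,0,0],[0,0,0],[0,0,0],[0,0,0],[0,0,0]], "slide": [[-0.011,-0.013,0],[-0.011,-0.013,0],[-0.011,-0.013,0],[-0.011,-0.013,0],[-0.011,-0.013,0],[-0.011,-0.013,0],[-0.011,-0.013,0],[-0.011,-0.013,0]], "fingers": [1,1,1,1,1,1,1,1]}}

```text
time_s: 17.15
position: [0.6095, 0.012, 0.0802]
eef_rot: [3.139, -0.0, 1.571]
wrist_force: [9.6, -1.7, 0.1]
width: 0.0212
grasp_force: 30.0
```

{"method": "step_arm", "body": {"turn": [[0,0,0],[0,0,0],[0,0,0],[0,0,0],[0,0,0],[0,0,0],[0,0,0],[0,0,0]], "slide": [[-0.01,-0.0135,0],[-0.01,-0.0135,0],[-0.01,-0.0135,0],[-0.01,-0.0135,0],[-0.01,-0.0135,0],[-0.01,-0.0135,0],[-0.01,-0.0135,0],[-0.01,-0.0135,0]], "fingers": [1,1,1,1,1,1,1,1]}}

```text
time_s: 18.15
position: [0.6071, 0.0102, 0.0802]
eef_rot: [3.139, -0.001, 1.571]
wrist_force: [11.8, -1.2, -1.4]
width: 0.0208
grasp_force: 30.0
```

{"method": "step_arm", "body": {"turn": [[0,0,0],[0,0,0],[0,0,0],[0,0,0],[0,0,0],[0,0,0],[0,0,0],[0,0,0]], "slide": [[-0.009,-0.0145,0],[-0.009,-0.0145,0],[-0.009,-0.0145,0],[-0.009,-0.0145,0],[-0.009,-0.0145,0],[-0.009,-0.0145,0],[-0.009,-0.0145,0],[-0.009,-0.0145,0]], "fingers": [1,1,1,1,1,1,1,1]}}

```text
time_s: 19.15
position: [0.6043, 0.0083, 0.0803]
eef_rot: [3.138, -0.001, 1.571]
wrist_force: [12.6, -1.9, -1.7]
width: 0.0212
grasp_force: 30.0
```

{"method": "step_arm", "body": {"turn": [[0,0,0],[0,0,0],[0,0,0],[0,0,0],[0,0,0],[0,0,0],[0,0,0],[0,0,0]], "slide": [[-0.0075,-0.015,0],[-0.0075,-0.015,0],[-0.0075,-0.015,0],[-0.0075,-0.015,0],[-0.0075,-0.015,0],[-0.0075,-0.015,0],[-0.0075,-0.015,0],[-0.0075,-0.015,0]], "fingers": [1,1,1,1,1,1,1,1]}}

```text
time_s: 20.15
position: [0.601, 0.0065, 0.0802]
eef_rot: [3.139, -0.0, 1.57]
wrist_force: [9.5, -4.0, -0.2]
width: 0.0212
grasp_force: 30.0
```

{"method": "step_arm", "body": {"turn": [[0,0,0],[0,0,0],[0,0,0],[0,0,0],[0,0,0],[0,0,0],[0,0,0],[0,0,0]], "slide": [[-0.0065,-0.0155,0],[-0.0065,-0.0155,0],[-0.0065,-0.0155,0],[-0.0065,-0.0155,0],[-0.0065,-0.0155,0],[-0.0065,-0.0155,0],[-0.0065,-0.0155,0],[-0.0065,-0.0155,0]], "fingers": [1,1,1,1,1,1,1,1]}}

```text
time_s: 21.15
position: [0.5975, 0.0049, 0.0802]
eef_rot: [3.14, 0.0, 1.57]
wrist_force: [6.7, -4.1, 2.0]
width: 0.0213
grasp_force: 30.0
```

{"method": "step_arm", "body": {"turn": [[0,0,0],[0,0,0],[0,0,0],[0,0,0],[0,0,0],[0,0,0],[0,0,0],[0,0,0]], "slide": [[-0.005,-0.016,0],[-0.005,-0.016,0],[-0.005,-0.016,0],[-0.005,-0.016,0],[-0.005,-0.016,0],[-0.005,-0.016,0],[-0.005,-0.016,0],[-0.005,-0.016,0]], "fingers": [1,1,1,1,1,1,1,1]}}

```text
time_s: 22.15
position: [0.5939, 0.0036, 0.0801]
eef_rot: [3.141, 0.001, 1.57]
wrist_force: [3.8, -6.3, 5.7]
width: 0.0214
grasp_force: 30.0
```

{"method": "step_arm", "body": {"turn": [[0,0,0],[0,0,0],[0,0,0],[0,0,0],[0,0,0],[0,0,0],[0,0,0],[0,0,0]], "slide": [[0.005,0.016,0],[0.005,0.016,0],[0.005,0.016,0],[0.005,0.016,0],[0.005,0.016,0],[0.005,0.016,0],[0.005,0.016,0],[0.005,0.016,0]], "fingers": [1,1,1,1,1,1,1,1]}}

```text
time_s: 23.15
position: [0.5961, 0.0043, 0.0799]
eef_rot: [-3.14, 0.001, 1.57]
wrist_force: [-4.7, -7.3, 11.0]
width: 0.0212
grasp_force: 30.0
```

{"method": "step_arm", "body": {"turn": [[0,0,0],[0,0,0],[0,0,0],[0,0,0],[0,0,0],[0,0,0],[0,0,0],[0,0,0]], "slide": [[0.0065,0.0155,0],[0.0065,0.0155,0],[0.0065,0.0155,0],[0.0065,0.0155,0],[0.0065,0.0155,0],[0.0065,0.0155,0],[0.0065,0.0155,0],[0.0065,0.0155,0]], "fingers": [1,1,1,1,1,1,1,1]}}

```text
time_s: 24.15
position: [0.5989, 0.0054, 0.0799]
eef_rot: [-3.139, 0.002, 1.57]
wrist_force: [-6.9, -7.9, 13.6]
width: 0.0213
grasp_force: 30.0
```

{"method": "step_arm", "body": {"turn": [[0,0,0],[0,0,0],[0,0,0],[0,0,0],[0,0,0],[0,0,0],[0,0,0],[0,0,0]], "slide": [[0.0075,0.015,0],[0.0075,0.015,0],[0.0075,0.015,0],[0.0075,0.015,0],[0.0075,0.015,0],[0.0075,0.015,0],[0.0075,0.015,0],[0.0075,0.015,0]], "fingers": [1,1,1,1,1,1,1,1]}}

```text
time_s: 25.15
position: [0.602, 0.0068, 0.0799]
eef_rot: [-3.14, 0.002, 1.57]
wrist_force: [-5.7, -9.1, 11.6]
width: 0.0212
grasp_force: 30.0
```

{"method": "step_arm", "body": {"turn": [[0,0,0],[0,0,0],[0,0,0],[0,0,0],[0,0,0],[0,0,0],[0,0,0],[0,0,0]], "slide": [[0.009,0.0145,0],[0.009,0.0145,0],[0.009,0.0145,0],[0.009,0.0145,0],[0.009,0.0145,0],[0.009,0.0145,0],[0.009,0.0145,0],[0.009,0.0145,0]], "fingers": [1,1,1,1,1,1,1,1]}}

```text
time_s: 26.15
position: [0.6052, 0.0087, 0.08]
eef_rot: [-3.14, 0.002, 1.57]
wrist_force: [-2.8, -9.0, 10.3]
width: 0.0213
grasp_force: 30.0
```

{"method": "step_arm", "body": {"turn": [[0,0,0],[0,0,0],[0,0,0],[0,0,0],[0,0,0],[0,0,0],[0,0,0],[0,0,0]], "slide": [[-0.015,-0.027,0],[-0.015,-0.027,0],[-0.015,-0.027,0],[-0.015,-0.027,0],[0,0,0],[0,0,0],[0,0,0],[0,0,0]], "fingers": [1,1,1,1,1,1,1,1]}}

```text
time_s: 27.15
position: [0.6041, 0.0082, 0.0802]
eef_rot: [3.139, -0.0, 1.57]
wrist_force: [9.2, -3.5, 1.1]
width: 0.0212
grasp_force: 30.0
```

{"method": "step_arm", "body": {"turn": [[0,0,0],[0,0,0],[0,0,0],[0,0,0],[0,0,0],[0,0,0],[0,0,0],[0,0,0]], "slide": [[0,0,0],[0,0,0],[0,0,0],[0,0,0],[0,0,0],[0,0,0],[0,0,0],[0,0,0]], "fingers": [-0.1,-0.1,-0.1,-0.1,-0.1,-0.1,-0.1,-0.1]}}

```text
time_s: 28.15
position: [0.603, 0.0085, 0.08]
eef_rot: [-3.142, -0.0, 1.571]
wrist_force: [-0.2, -0.1, -0.5]
width: 0.052
grasp_force: 0.0
```

{"method": "step_arm", "body": {"turn": [[0,0,0],[0,0,0],[0,0,0],[0,0,0],[0,0,0],[0,0,0],[0,0,0],[0,0,0]], "slide": [[0,0,-0.4],[0,0,-0.4],[0,0,-0.6],[0,0,-0.6],[0,0,-0.6],[0,0,-0.6],[0,0,0],[0,0,0]], "fingers": [-0.1,-0.1,-0.1,-0.1,-0.1,-0.1,-0.1,-0.1]}}

```text
time_s: 29.15
position: [0.6027, 0.0084, 0.1596]
eef_rot: [-3.141, 0.0, 1.571]
wrist_force: [-0.6, 0.7, -0.2]
width: 0.0517
grasp_force: 0.0
```

Run:
```python
from h import *
s=get_state();print(s["time_s"],s["position"],s["eef_rot"],s["joint_positions"])
im=read_camera("top");i=im[170:280,270:420]
cv2.imwrite("pics/c3.png",cv2.resize(i[:,:,::-1],None,fx=5.3,fy=5.3,interpolation=cv2.INTER_CUBIC))
```

```text
29.15 [0.60274436 0.00843106 0.15955124] [-3.14102181e+00  1.14655072e-05  1.57072591e+00] [ 0.33687789  0.50609571 -0.53237293  1.72191811  0.29756833  0.99544205
 -0.30446541]
```

View pics/c3.png

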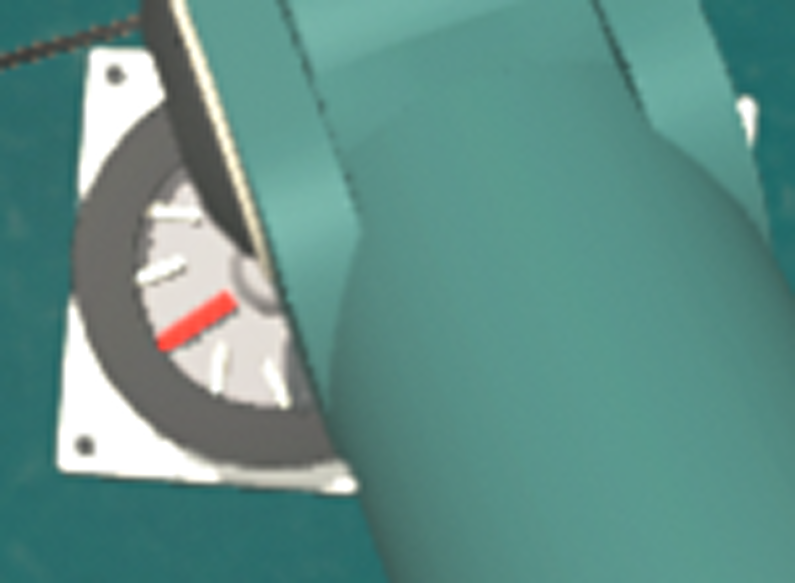

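Run:
```python
from h import *
f=lambda x,y,z: at("top",((x+.5)/5.3-.5+270,(y+.5)/5.3-.5+170),z)[:2]
ax=np.array([.582,.0453])
for t,i in (((282,132),(279,218)),((158,346),(233,297))):
    T=f(*t,.038);I=f(*i,.038)
    for v in (T-ax,I-ax,T-I): print(np.linalg.norm(v).round(4),(np.arctan2(v[1],v[0])%6.2832+np.pi).round(3))
im=read_camera("scene")[150:300,230:430]
cv2.imwrite("pics/c4.png",cv2.resize(im[:,:,::-1],None,fx=4,fy=4,interpolation=cv2.INTER_CUBIC))
```

```text
0.0598 9.336
0.0222 9.295
0.0376 9.36
0.0605 5.272
0.0217 5.29
0.0389 5.262
```

View pics/c4.png

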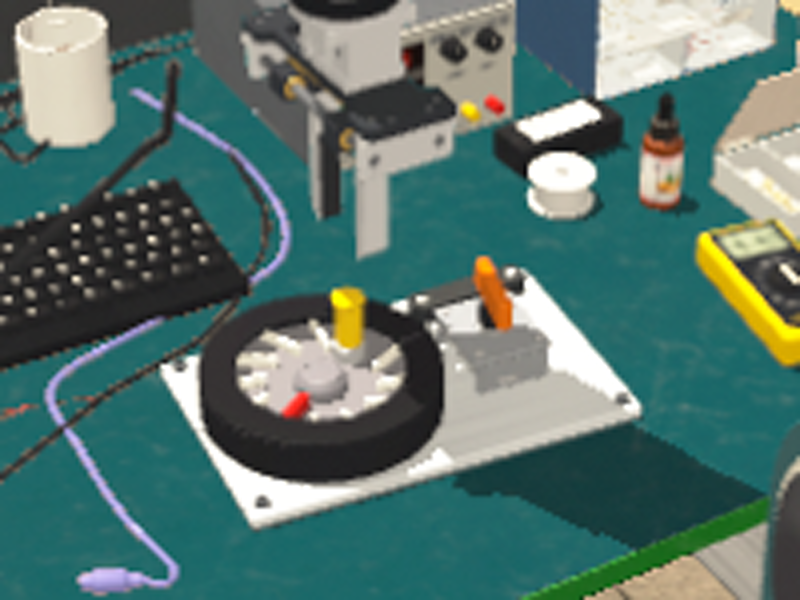

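{"method": "step_arm", "body": {"turn": [[0,0,0],[0,0,0],[0,0,0],[0,0,0],[0,0,-1],[0,0,-1],[0,0,-1],[0,0,-1]], "slide": [[-0.966,-0.357,0],[-0.966,-0.357,0],[-0.966,-0.357,0],[-0.966,-0.357,0],[0,0,0],[0,0,0],[0,0,0],[0,0,0]], "fingers": [-0.1,-0.1,-0.1,-0.1,-0.1,-0.1,-0.1,-0.1]}}

```text
time_s: 30.25
position: [0.567, -0.088, 0.1594]
eef_rot: [-3.141, -0.001, 2.134]
wrist_force: [-0.7, -0.1, 1.3]
width: 0.052
grasp_force: 0.0
```

{"method": "step_arm", "body": {"turn": [[0,0,-1],[0,0,-1],[0,0,-1],[0,0,-1],[0,0,-1],[0,0,-0.53],[0,0,0],[0,0,0]], "slide": [[0,0,0],[0,0,0],[0,0,0],[0,0,0],[0,0,0],[0,0,0],[0,0,0],[0,0,0]], "fingers": [-0.1,-0.1,-0.1,-0.1,-0.1,-0.1,-0.1,-0.1]}}

```text
time_s: 31.25
position: [0.5672, -0.088, 0.1597]
eef_rot: [3.141, -0.0, 2.9]
wrist_force: [-1.2, 0.7, -0.4]
width: 0.0518
grasp_force: 0.0
```

{"method": "step_arm", "body": {"turn": [[0,0,0],[0,0,0],[0,0,0],[0,0,0],[0,0,0],[0,0,0],[0,0,0],[0,0,0]], "slide": [[0,0,0.5],[0,0,0.5],[0,0,0.5],[0,0,0.5],[0,0,0.5],[0,0,0.5],[0,0,0.36],[0,0,0]], "fingers": [-0.1,-0.1,-0.1,-0.1,-0.1,-0.1,-0.1,-0.1]}}

```text
time_s: 32.25
position: [0.567, -0.0879, 0.0753]
eef_rot: [3.141, -0.001, 2.902]
wrist_force: [0.2, 0.4, 0.3]
width: 0.0523
grasp_force: 0.0
```

{"method": "step_arm", "body": {"turn": [[0,0,0],[0,0,0],[0,0,0],[0,0,0],[0,0,0],[0,0,0],[0,0,0],[0,0,0]], "slide": [[0,0,0],[0,0,0],[0,0,0],[0,0,0],[0,0,0],[0,0,0],[0,0,0],[0,0,0]], "fingers": [1,1,1,1,1,1,1,1], "force": 60}}

```text
time_s: 33.25
position: [0.5672, -0.0889, 0.0761]
eef_rot: [-3.141, 0.0, 2.901]
wrist_force: [-2.5, -5.4, 4.5]
width: 0.0202
grasp_force: 60.0
```

Run:
```python
from h import *
s=get_state();print(s)
```

```text
{'time_s': 33.25, 'joint_positions': array([ 0.65976481,  0.63910097, -0.73678909,  1.8410739 ,  0.54993922,
        0.87677789,  0.98667093]), 'dq': array([-3.47818252e-04,  2.59726140e-03,  6.26914646e-04, -2.25129987e-05,
       -1.99452457e-04, -6.64095088e-04,  1.71923015e-03]), 'tau': array([-3.09839778e+00, -8.06209660e+01, -1.99045658e+01, -3.03336525e+01,
       -1.08702466e+00, -1.19417489e+00, -2.37847364e-02]), 'position': array([ 0.56722063, -0.08888356,  0.07611881]), 'eef_rot': array([-3.14053528e+00,  7.50781792e-05,  2.90082973e+00]), 'wrist_force': array([-2.49057983, -5.39713651,  4.5137599 ]), 'ft_torque': array([-1.26296786,  0.39506156,  0.03351291]), 'grasp_force': 60.00209927558899, 'width': 0.020179431810923396}
```

Run:
```python
from h import *
im=read_camera("scene")[180:270,290:410]
cv2.imwrite("pics/c5.png",cv2.resize(im[:,:,::-1],None,fx=6.6,fy=6.6,interpolation=cv2.INTER_CUBIC))
```

```text
(no output)
```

View pics/c5.png

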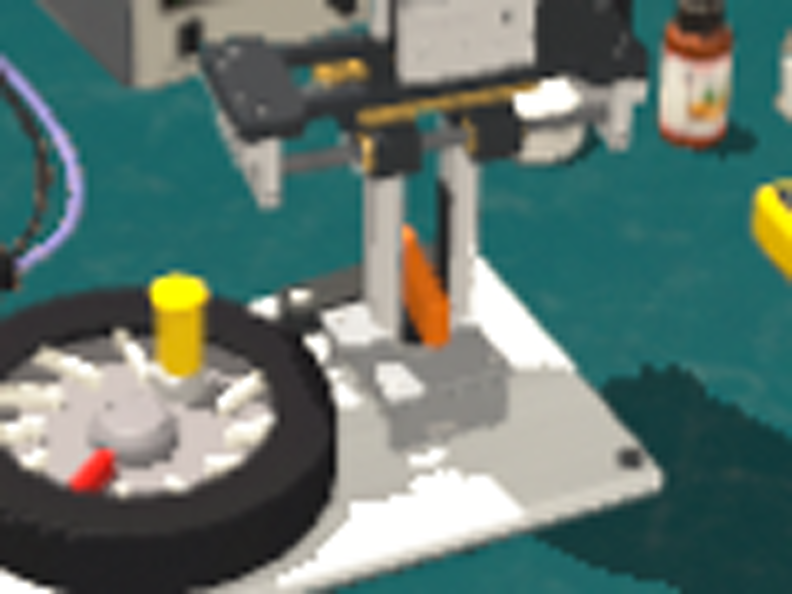

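The fingers straddle the wing, but an opening of 20 mm means they are on the round hub under the bar. I'll open, raise about 10 mm and grip again.

{"method": "step_arm", "body": {"turn": [[0,0,0],[0,0,0],[0,0,0],[0,0,0],[0,0,0],[0,0,0],[0,0,0],[0,0,0]], "slide": [[0,0,0],[0,0,0],[0,0,0],[0,0,-0.2],[0,0,-0.2],[0,0,0],[0,0,0],[0,0,0]], "fingers": [0.2,0.2,0.2,0.2,0.2,0.2,1,1]}}

```text
time_s: 34.3
position: [0.5672, -0.0881, 0.0858]
eef_rot: [3.142, -0.0, 2.901]
wrist_force: [0.5, -0.4, -0.0]
width: 0.021
grasp_force: 0.0
```

{"method": "step_arm", "body": {"turn": [[0,0,0],[0,0,0],[0,0,0],[0,0,0],[0,0,0],[0,0,0],[0,0,0],[0,0,0]], "slide": [[0,0,0],[0,0,0],[0,0,0],[0,0,0],[0,0,0],[0,0,0],[0,0,0],[0,0,0]], "fingers": [1,1,1,1,1,1,1,1]}}

```text
time_s: 35.3
position: [0.5671, -0.0888, 0.0859]
eef_rot: [-3.141, -0.0, 2.901]
wrist_force: [-1.5, -5.0, 1.6]
width: 0.0119
grasp_force: 59.9
```

{"method": "step_arm", "body": {"turn": [[0,0,0.6],[0,0,0.6],[0,0,0.6],[0,0,0.6],[0,0,0.6],[0,0,0.6],[0,0,0.6],[0,0,0.6]], "slide": [[0,0.02,0],[0,0,0],[0,0,0],[0,0,0],[0,0,0],[0,0,0],[0,0,0],[0,0,0]], "fingers": [1,1,1,1,1,1,1,1]}}

```text
time_s: 36.3
position: [0.5675, -0.088, 0.0858]
eef_rot: [-3.141, 0.0, 2.228]
wrist_force: [0.5, -4.0, -1.9]
width: 0.0115
grasp_force: 60.0
```

{"method": "step_arm", "body": {"turn": [[0,0,0.6],[0,0,0.6],[0,0,0.6],[0,0,0.6],[0,0,0.6],[0,0,0.5],[0,0,0.4],[0,0,0.3]], "slide": [[0,0,0],[0,0,0],[0,0,0],[0,0,0],[0,0,0],[0,0,0],[0,0,0],[0,0,0]], "fingers": [1,1,1,1,1,1,1,1]}}

```text
time_s: 37.3
position: [0.5681, -0.0878, 0.0859]
eef_rot: [3.14, 0.0, 1.643]
wrist_force: [5.9, -3.4, -7.2]
width: 0.0117
grasp_force: 60.0
```

Run:
```python
from h import *
s=get_state();print({k:s[k] for k in("time_s","position","eef_rot","wrist_force","ft_torque","width","tau")})
```

```text
{'time_s': 37.3, 'position': array([ 0.56811683, -0.08783523,  0.08585305]), 'eef_rot': array([3.14006136e+00, 2.57100384e-04, 1.64333336e+00]), 'wrist_force': array([ 5.90648572, -3.35001459, -7.19322563]), 'ft_torque': array([-0.89049051, -1.63291677,  0.20766451]), 'width': 0.011718730231896332, 'tau': array([ -0.67001542, -85.60579777, -11.96375817, -30.90894699,
        -1.13412045,   1.89470798,   0.57107091])}
```

{"method": "step_arm", "body": {"turn": [[0,0,0.2],[0,0,0.2],[0,0,0.2],[0,0,0.2],[0,0,0],[0,0,0],[0,0,0],[0,0,0]], "slide": [[0,0,0],[0,0,0],[0,0,0],[0,0,0],[0,0,0],[0,0,0],[0,0,0],[0,0,0]], "fingers": [1,1,1,1,1,1,1,1]}}

```text
time_s: 38.3
position: [0.5682, -0.0879, 0.0859]
eef_rot: [3.14, 0.0, 1.534]
wrist_force: [6.4, -4.7, -5.6]
width: 0.012
grasp_force: 61.2
```

Run:
```python
from h import *
s=get_state();print({k:s[k] for k in("time_s","position","eef_rot","wrist_force","ft_torque","width","tau")})
```

```text
{'time_s': 38.3, 'position': array([ 0.56820532, -0.08786671,  0.08589162]), 'eef_rot': array([3.13982455e+00, 3.16863697e-04, 1.53411142e+00]), 'wrist_force': array([ 6.38910541, -4.67989386, -5.56348552]), 'ft_torque': array([-1.04522296, -1.69615267,  0.93095576]), 'width': 0.012008490448932835, 'tau': array([ -0.89953154, -85.75392008, -10.53414255, -30.9027493 ,
        -1.87402725,   1.90910809,  -0.8981088 ])}
```

{"method": "step_arm", "body": {"turn": [[0,0,-0.3],[0,0,0],[0,0,0],[0,0,0],[0,0,0],[0,0,0],[0,0,0],[0,0,0]], "slide": [[0,0,0],[0,0,0],[0,0,0],[0,0,0],[0,0,0],[0,0,0],[0,0,0],[0,0,0]], "fingers": [1,1,0.2,0.2,0.2,0.2,0.2,0.2]}}

```text
time_s: 39.3
position: [0.5674, -0.0876, 0.0859]
eef_rot: [-3.142, -0.0, 1.575]
wrist_force: [-0.3, -0.1, 0.7]
width: 0.0377
grasp_force: 0.0
```

{"method": "step_arm", "body": {"turn": [[0,0,0],[0,0,0],[0,0,0],[0,0,0],[0,0,0],[0,0,0],[0,0,0],[0,0,0]], "slide": [[0,0,-0.4],[0,0,-0.6],[0,0,-0.8],[0,0,-0.8],[-0.8,0,-0.8],[-0.8,0,-0.5],[-0.8,0,0],[-0.8,0,0]], "fingers": [0.2,0.2,0.2,0.2,0.2,0.2,0.2,0.2]}}

```text
time_s: 40.3
position: [0.5675, -0.1687, 0.1835]
eef_rot: [-3.141, 0.0, 1.575]
wrist_force: [0.2, -0.1, 0.1]
width: 0.0373
grasp_force: 0.0
```

{"method": "step_arm", "body": {"turn": [[0,0,0],[0,0,0],[0,0,0],[0,0,0],[0,0,0],[0,0,0],[0,0,0],[0,0,0]], "slide": [[-0.9,0,0],[-0.9,0,0],[-0.9,0,0],[-0.9,0,0],[-0.9,0,0],[-0.9,0,0],[-0.5,0,0],[0,0,0]], "fingers": [0.2,0.2,0.2,0.2,0.2,0.2,0.2,0.2]}}

```text
time_s: 41.3
position: [0.5682, -0.3159, 0.1832]
eef_rot: [-3.141, -0.0, 1.574]
wrist_force: [0.2, 1.3, -0.9]
width: 0.037
grasp_force: 0.0
```

Run:
```python
from h import *
i=read_camera("top")[170:280,270:420]
cv2.imwrite("pics/c6.png",cv2.resize(i[:,:,::-1],None,fx=5.3,fy=5.3,interpolation=cv2.INTER_CUBIC))
```

```text
(no output)
```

View pics/c6.png

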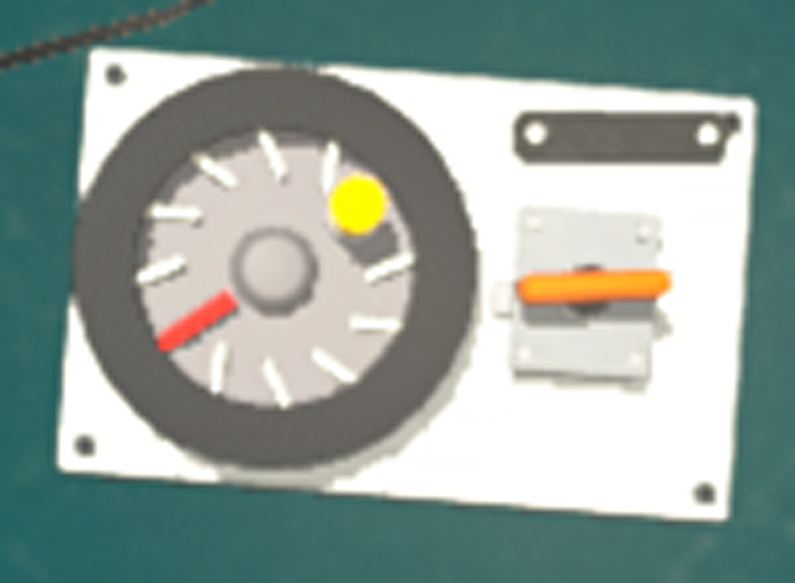

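The wheel hasn't moved: the red blade is still at (195,322). The wing bar runs from (520,290) to (667,282), which puts it at its stop. The hex keys are where they started, so I'm handing in.

Run:
```python
from h import *
print(finish_job())
```

```text
the job is handed in; nothing more can be done
None
```

I left the wheel within about 0.05–0.1 rad of where it rubs hardest (by my estimate) and let go, turned the wing knob to its stop, and handed the job in at about 41 s; the hand-in returned no verdict.

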